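# Put the router's collet chucks and strap clamp back in the kit tray

### The arm

A 7-joint arm with a two-finger parallel gripper is mounted at the origin on the work surface. World frame = base frame: x ahead of the robot, y to its left, z up, the work surface at z = 0. Lengths are in m, angles in rad, forces in N, time in s.
With the tool pointing down it reaches from about 0.425 to 0.875 m from the base axis. Payload 4.7 kg.
Tool frame: the origin (TCP) lies on the centre line of the jaws, within the pads' length; the fingertips stand ahead of it and the grasp point (between the pads) lies 2 mm behind it (nose_length is the z of the fingertips in the tool frame, in m); z points along the fingers, y is the line along which they close (so a half turn about z gives the same grasp; the last joint's range is limited). The gripper opens to 87 mm and grips with 3 to 60 N. Pads are 19 mm wide; open, the fingers measure 117 mm over their backs; the gripper's body (75 mm by 190 mm) begins 51 mm behind the grasp point.
Start: joints at [1.188, 0.321, -0.07, 1.45, 0.023, 1.371, -0.057], TCP at [0.251, -0.6, 0.24] pointing down, gripper open.
Joint ranges: [-2.86, 2.86], [-0.3, 2.09], [-1.38, 1.24], [0.06, 2.45], [-1.56, 4.7], [0.09, 2.05], [-2.69, 2.69]. Speed limits (rad/s): [2.57, 2.57, 3.14, 3.14, 3.14, 3.14, 3.14].

### API

Orientations are given as a rotation vector (axis times angle).
In Python, from bench import * gives the robot as it stands.
- The arm moves only by the tool send_rows, never from a script. Its arguments are lists of equal length, an entry for each row: "xyz": the shift along the tool's x, y, z in mm, a list of three; "dr": the turn, a rotation vector about the tool's x, y, z in rad, a list of three. A call has exactly 10 rows; each row is the pose to reach, as a shift and turn from the pose commanded when the call began, along the tool's axes at that moment; what a row does not reach only later rows make up. A row lasts 1/12 s, in which the tool goes at most 41.7 mm and 7.16 degrees, less where a joint would pass 70% of its speed; a pose out of reach is approached as far as the arm can. A call with a gripper value outside its range is refused whole. "jaw" is the finger opening in mm, from 0 to 87, set as the call begins (left out, the last holds). The fingers move at their own pace and stop on an object; "grip_force" is the grip in N (left out, the last holds). Time passes only in rows, so rows that repeat a pose let the fingers close, or fill a call up. It gives the time, the measured TCP pose, the force, the opening and the grip force at its end, in the units of the state.
- get_state(): the state, without advancing time (a new reading comes with each control period).
- get_image(name): name is "side" or "top"; returns the picture (480x640x3 uint8, red, green, blue); there is no depth.
- calibration(name): a dict with "vfov" (degrees; the focal length in pixels is half the picture's height over the tangent of half this angle, whatever the lens; pixels are square), "cx", "cy" (the principal point, pixels), "k1" (the pictures are not rectified: a ray, as slopes to the right and down, at radius r is drawn at 1 + k1 r^2 times it, then the intrinsics apply), "rvec" (rotation vector, rad) and "tvec" (3), from world to camera coordinates, as OpenCV has them. Camera axes: x right, y down, z forward; pixel columns grow to the right and rows downward; lengths in m; the calibration is good to about 2 mm. A picture is of the moment at which its call begins. calibration takes no time and is no camera call.
- close_job(): hands the job in; it is judged then, once.
The state is a dict: "time": time; "joint_positions": joint angles; "qd": joint speeds; "joint_torque": joint torques, N m; "position": TCP position; "tool_rot": TCP orientation; "ft_force": force on the tool from outside, world axes, zero at the start; "torque": the same for the moment, N m; "grip_width": opening from 0.0 (shut) to 1.0 (fully open); "grip_force": force on a finger pad.
Only numpy, scipy, OpenCV 4.12 (cv2) and the standard library are available. Lean on these libraries where they do the work, as an engineer would, in place of code of your own. Each camera call takes 0.05 s, during which the arm holds its last target. There are 200 camera calls.

### The job

Put the bench's loose tooling away in the kit tray: lower each of the three loose collet chucks, nut down and upright, into an empty cell of its own so that it stands on the felt, without dropping it or jamming it on the dividers, and lay the strap clamp flat in the open bay and slide it toe first under the steel bridge until it is fully home against the stop. Leave the chucks already stored and the battery, jar and fan where they are, and let go of everything at the end.

Things in the scene. Friction and masses are not known exactly. Their poses are not given: they have to be found in the camera images.
- tray_centre (a point): Fixed tray: board 6 thick with an open plywood box of 2 x 3 square cells (2 along x, 3 along y) and, on its +y side, a flat bay with a steel pocket. Cells 44 square inside, pitch 48, walls 4 thick, tops 34 above the bench; box 100 x 148 outside. Point: box centre at divider-top height; tray axes, z up. Board spans x -75 to +55, y -82 to +180. Sizes in mm.
- pocket (a point): Undercut pocket on the tray: steel bridge over the board, open to -x, stop at its far end. Inside 36 wide, 20 high, 40 deep; cheeks 8 thick, roof top 26 above the board. Point: foot of the stop's inner face, mid-width, on the board (6 above the bench), +40 x, +138 y from the tray centre; x points into the pocket (tray x), z up. Bare level board runs 75 out from the mouth. Sizes in mm.
- strap_mid (a point): Strap clamp lying flat on the bench: dark steel bar 100 long (x), 28 wide (y), 14 thick (z), about 0.26 kg; its toe, the last 20 towards +x, is narrowed to 18. The point is its centre, half-way up; x points to the toe. Its centre of mass lies about 2 behind this point. Sizes in mm.
- strap_toe (a point): Middle of the end face of the strap clamp's toe, 50 ahead of its centre, 7 above its underside. Axes as the strap. Sizes in mm.
- battery_mid (a point): Bystander: white block battery standing on end, 26 x 17 x 47 high. The point is its centre. Sizes in mm.
- jar_mid (a point): Bystander: small clear screw jar with black cap, diameter 36, 60 high. The point is its centre. Sizes in mm.
- fan_mid (a point): Bystander: aluminium heat sink with a black fan on top, 60 x 60 x 55 high. The point is its centre. Sizes in mm.
- chuck1_mid (a point): Loose collet chuck (short): dark steel nut at the bottom, diameter 36, 26 high, then a plain bright round shank of diameter 20 up to the top, total height 74, about 0.22 kg. Stands upright on the bench, nut down. The point is on its axis half-way up (37 above its underside); z is its axis, up. Sizes in mm.
- stored1_mid (a point): Stored collet chuck: dark steel nut at the bottom, diameter 36, 26 high, then a plain bright round shank of diameter 20 up to the top, total height 84, about 0.22 kg. Stands in one of the tray's cells from the start, nut down on the board; leave it there. The point is on its axis half-way up (42 above its underside); z is its axis, up. Sizes in mm.
- cell1 (a point): One of the three empty cells: the point is the centre of the top of the grey felt pad (40 square, 2 thick) on its floor, 8 above the bench, 26 below the divider tops. Which of the six cells it is varies. Axes as the tray. Sizes in mm.
- chuck2_mid (a point): Loose collet chuck (medium): dark steel nut at the bottom, diameter 36, 26 high, then a plain bright round shank of diameter 20 up to the top, total height 84, about 0.22 kg. Stands upright on the bench, nut down. The point is on its axis half-way up (42 above its underside); z is its axis, up. Sizes in mm.
- stored2_mid (a point): Stored collet chuck: dark steel nut at the bottom, diameter 36, 26 high, then a plain bright round shank of diameter 20 up to the top, total height 84, about 0.22 kg. Stands in one of the tray's cells from the start, nut down on the board; leave it there. The point is on its axis half-way up (42 above its underside); z is its axis, up. Sizes in mm.
- cell2 (a point): One of the three empty cells: the point is the centre of the top of the grey felt pad (40 square, 2 thick) on its floor, 8 above the bench, 26 below the divider tops. Which of the six cells it is varies. Axes as the tray. Sizes in mm.
- chuck3_mid (a point): Loose collet chuck (long): dark steel nut at the bottom, diameter 36, 26 high, then a plain bright round shank of diameter 20 up to the top, total height 94, about 0.22 kg. Stands upright on the bench, nut down. The point is on its axis half-way up (47 above its underside); z is its axis, up. Sizes in mm.
- stored3_mid (a point): Stored collet chuck: dark steel nut at the bottom, diameter 36, 26 high, then a plain bright round shank of diameter 20 up to the top, total height 84, about 0.22 kg. Stands in one of the tray's cells from the start, nut down on the board; leave it there. The point is on its axis half-way up (42 above its underside); z is its axis, up. Sizes in mm.
- cell3 (a point): One of the three empty cells: the point is the centre of the top of the grey felt pad (40 square, 2 thick) on its floor, 8 above the bench, 26 below the divider tops. Which of the six cells it is varies. Axes as the tray. Sizes in mm.

How it is judged:
At the end, for the whole second after the job is handed in: One loose chuck per felt cell, on the felt (height within 4 mm), upright within 0.12 rad, within 9 mm of the cell centre; strap flat under the bridge, toe within 5 mm of the stop, 7 mm of the mid-line, 0.12 rad of its direction; all at rest (((horizontal distance between chuck1_mid and cell1 below 0.009 m and z of chuck1_mid in the frame of cell1 between 0.033 and 0.041 m and angle between chuck1_mid's own z axis and vertical below 0.12 rad) or (horizontal distance between chuck2_mid and cell1 below 0.009 m and z of chuck2_mid in the frame of cell1 between 0.038 and 0.046 m and angle between chuck2_mid's own z axis and vertical below 0.12 rad) or (horizontal distance between chuck3_mid and cell1 below 0.009 m and z of chuck3_mid in the frame of cell1 between 0.043 and 0.051 m and angle between chuck3_mid's own z axis and vertical below 0.12 rad)) and ((horizontal distance between chuck1_mid and cell2 below 0.009 m and z of chuck1_mid in the frame of cell2 between 0.033 and 0.041 m and angle between chuck1_mid's own z axis and vertical below 0.12 rad) or (horizontal distance between chuck2_mid and cell2 below 0.009 m and z of chuck2_mid in the frame of cell2 between 0.038 and 0.046 m and angle between chuck2_mid's own z axis and vertical below 0.12 rad) or (horizontal distance between chuck3_mid and cell2 below 0.009 m and z of chuck3_mid in the frame of cell2 between 0.043 and 0.051 m and angle between chuck3_mid's own z axis and vertical below 0.12 rad)) and ((horizontal distance between chuck1_mid and cell3 below 0.009 m and z of chuck1_mid in the frame of cell3 between 0.033 and 0.041 m and angle between chuck1_mid's own z axis and vertical below 0.12 rad) or (horizontal distance between chuck2_mid and cell3 below 0.009 m and z of chuck2_mid in the frame of cell3 between 0.038 and 0.046 m and angle between chuck2_mid's own z axis and vertical below 0.12 rad) or (horizontal distance between chuck3_mid and cell3 below 0.009 m and z of chuck3_mid in the frame of cell3 between 0.043 and 0.051 m and angle between chuck3_mid's own z axis and vertical below 0.12 rad)) and x of strap_toe in the frame of pocket between -0.005 and 0.003 m and y of strap_toe in the frame of pocket between -0.007 and 0.007 m and z of strap_toe in the frame of pocket between 0.003 and 0.011 m and angle between the x axis of strap_mid and the x axis of pocket, either way round below 0.12 rad and linear speed of each of chuck1, chuck2, chuck3, strap below 0.02 m/s); the robot touches nothing.
It fails at once if a loose chuck or the strap is dropped or thrown (moving faster than 0.7 m/s with no finger on it) ((linear speed of chuck1 above 0.7 m/s and contact force between chuck1 and the fingers below 0.05 N) or (linear speed of chuck2 above 0.7 m/s and contact force between chuck2 and the fingers below 0.05 N) or (linear speed of chuck3 above 0.7 m/s and contact force between chuck3 and the fingers below 0.05 N) or (linear speed of strap above 0.7 m/s and contact force between strap and the fingers below 0.05 N)).
It fails at once if a chuck held in the fingers is jammed against the tray's dividers or walls with more than 35 N ((contact force between chuck1 and tray above 35 N and contact force between chuck1 and the fingers above 1 N) or (contact force between chuck2 and tray above 35 N and contact force between chuck2 and the fingers above 1 N) or (contact force between chuck3 and tray above 35 N and contact force between chuck3 and the fingers above 1 N)).
It fails at once if a loose chuck is tipped over (more than 0.7 rad) (angle between any of chuck1_mid, chuck2_mid, chuck3_mid's own z axis and vertical above 0.7 rad).
It fails at once if a chuck already stored is tilted by more than 0.3 rad or shifted by more than 20 mm (angle between any of stored1_mid, stored2_mid, stored3_mid's own z axis and vertical above 0.3 rad or distance of any of stored1_mid, stored2_mid, stored3_mid from where it was at the start of the episode above 0.02 m).
It fails at once if the battery, jar or fan is moved by more than 25 mm (distance of any of battery_mid, jar_mid, fan_mid from where it was at the start of the episode above 0.025 m).
It also fails if it takes over 72 s, if anything falls off the work surface, if the arm or the gripper's body presses on something with over 40 N, if the wrist force passes 120 N, or if a joint passes its speed limit or range.

## Working session

There is one attempt and no reset: what is moved stays moved. The work goes in short steps, Python scripts to look and compute and a tool call to move; the robot and the scene stay as the last step left them, time stands still between calls to the robot, and variables do not carry over. Pictures are saved under pics/ and viewed, at most 12 in all, crops included, and the job is handed in when it is done.

Besides the shell and the picture viewer there is one more tool, called after "Request:" by a JSON object that holds its "api" and its "payload", one argument or row to a line. send_rows: Moves the arm, as the interface text tells. Its arguments: {"type":"object","properties":{"xyz":{"type":"array"},"dr":{"type":"array"},"jaw":{"type":"number"},"grip_force":{"type":"number"}},"required":["xyz","dr"]}

```bash
mkdir -p pics; ls
python3 - <<'E'
from bench import *
import cv2
for n in("side","top"):
    cv2.imwrite(f"pics/{n}0.png",get_image(n)[:,:,::-1]); print(calibration(n))
s=get_state(); print(s)
E
```

```text
pics
{'vfov': 48.7242267868934, 'cx': 320.1925579387832, 'cy': 235.0726098557961, 'k1': -0.06421972914759935, 'rvec': array([ 0.12482511, -2.90711585,  1.1316161 ]), 'tvec': array([0.59413474, 0.06858732, 0.94758239])}
{'vfov': 53.290088640716775, 'cx': 316.94988212891826, 'cy': 242.53236812728915, 'k1': 0.001899504294113281, 'rvec': array([ 2.05434478, -2.16638515,  0.22931064]), 'tvec': array([0.05752976, 0.58981576, 0.73376661])}
{'time': 0.1, 'joint_positions': array([ 1.18808699,  0.32175439, -0.07005425,  1.45153657,  0.02263204,
        1.37078632, -0.05692775]), 'qd': array([-0.00128862, -0.00124098, -0.0004834 , -0.00432795,  0.00187576,
        0.00067453,  0.00143173]), 'joint_torque': array([ 2.27233013e-04, -4.92575347e+01, -4.06006509e-01, -3.13399315e+01,
       -6.43957802e-02,  3.94710456e-02,  3.80793585e-05]), 'position': array([ 0.25096452, -0.59910516,  0.23857529]), 'tool_rot': array([-3.07836645e+00, -6.18868129e-01,  7.28253875e-04]), 'ft_force': array([0.04090522, 0.113713  , 0.49136463]), 'torque': array([ 0.02015296, -0.02326604, -0.00087503]), 'grip_force': 0.0, 'grip_width': 1.0022070409634047}
```

View pics/top0.png

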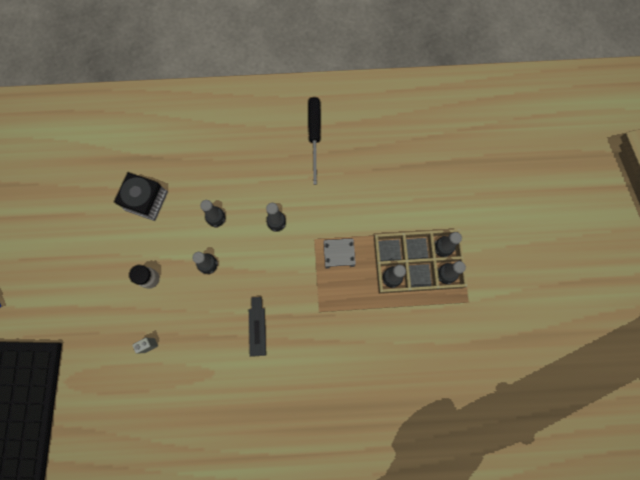

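View pics/side0.png

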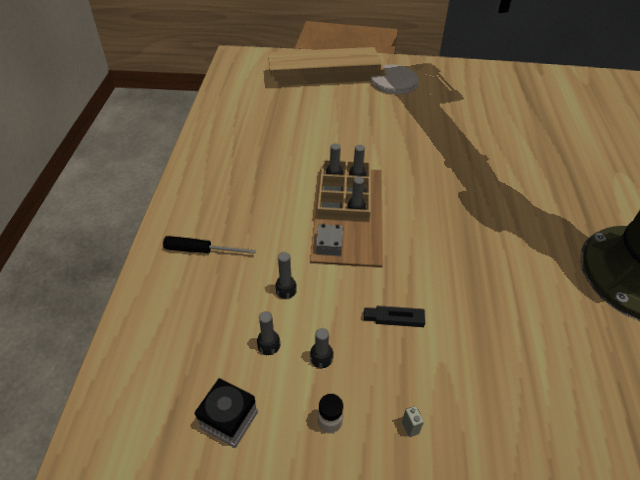

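```bash
cat > h.py <<'E'
import numpy as np, cv2
from bench import *
def cam(n):
    c=calibration(n); f=240/np.tan(np.radians(c["vfov"])/2)
    return np.array([[f,0,c["cx"]],[0,f,c["cy"]],[0,0,1]]),np.array([c["k1"],0,0,0,0]),cv2.Rodrigues(c["rvec"])[0],c["tvec"]
def ray(n,uv,z):
    K,D,R,t=cam(n); p=cv2.undistortPoints(np.array(uv,float).reshape(-1,1,2),K,D).reshape(-1,2)
    d=np.c_[p,np.ones(len(p))]@R; o=-R.T@t
    return o+d*((z-o[2])/d[:,2])[:,None]
def proj(n,P):
    K,D,R,t=cam(n); return cv2.projectPoints(np.array(P,float).reshape(-1,1,3),cv2.Rodrigues(R)[0],t,K,D)[0].reshape(-1,2)
def crop(im,x0,y0,x1,y1,s,step=10):
    c=cv2.resize(im[y0:y1,x0:x1],None,fx=s,fy=s,interpolation=cv2.INTER_CUBIC)
    c=cv2.convertScaleAbs(c,alpha=1.6)
    for x in range(-(-x0//step)*step,x1,step):
        X=int((x-x0+.5)*s); cv2.line(c,(X,0),(X,6),(0,0,255),1); cv2.putText(c,str(x),(X-8,16),0,.33,(0,0,255),1)
    for y in range(-(-y0//step)*step,y1,step):
        Y=int((y-y0+.5)*s); cv2.line(c,(0,Y),(6,Y),(0,0,255),1); cv2.putText(c,str(y),(8,Y+4),0,.33,(0,0,255),1)
    return c
E
python3 - <<'E'
from h import *
t=cv2.imread("pics/top0.png"); s=cv2.imread("pics/side0.png")
cv2.imwrite("pics/a.png",crop(t,310,225,474,315,4.8))
a=crop(t,187,190,297,360,3.5); b=crop(s,250,245,335,370,4.7)
o=np.zeros((595,800,3),np.uint8); o[:a.shape[0],:a.shape[1]]=a[:595]; o[:b.shape[0],395:395+b.shape[1]]=b
cv2.imwrite("pics/b.png",o)
for n,u in(("top",(277,220)),("top",(216,216)),("top",(207,264))): print(ray(n,[u],0.013))
E
```

```text
[[0.64782979 0.09492801 0.013     ]]
[[0.66107705 0.20397645 0.013     ]]
[[0.57456811 0.22049582 0.013     ]]
```

View pics/a.png

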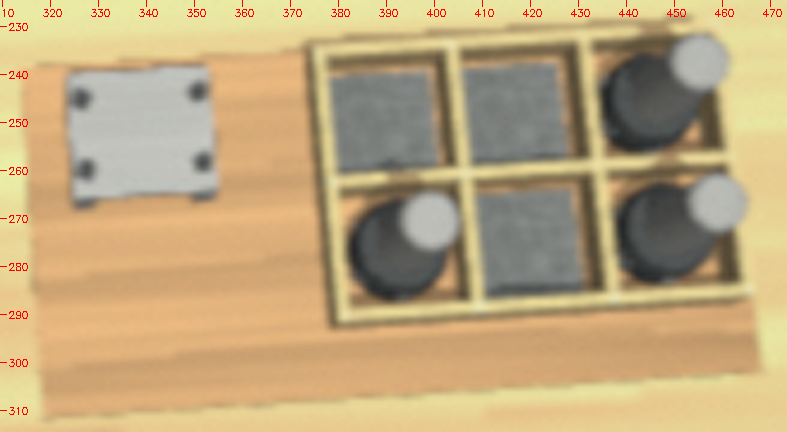

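View pics/b.png

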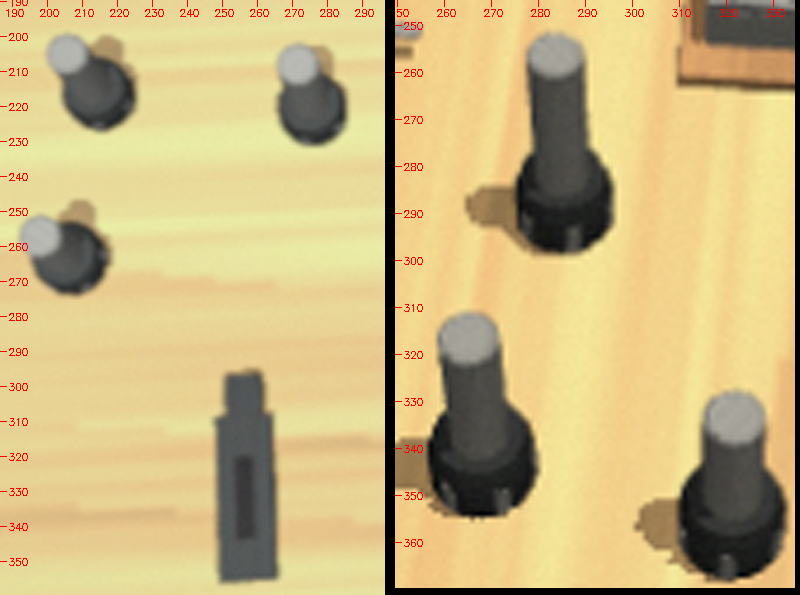

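The top crop shows empty felt cells at about (391,250), (418,248) and (421,275) and the bridge at (339,252). The chuck tops are at about M (206,205), L (272,208) and S (198,257). The strap's toe is at (257,297) and its tail at (258,356). In the side crop, the shank tops are at L (284,256), M (265,316) and S (322,333).

```bash
cat > meas.py <<'E'
from h import *
def cv_(p,x0,y0,s): return (np.array(p,float)+.5)/s-.5+[x0,y0]
K,D,R,t=cam("top"); print("cam",-R.T@t, "side",-cam("side")[2].T@cam("side")[3])
px=[(331,181),(465,173),(600,165),(319,52),(450,46),(478,305),(613,297),(342,313),(745,291)]
tr=np.array([(0,72),(0,24),(0,-24),(48,72),(48,24),(-48,24),(-48,-24),(-48,72),(-48,-72)])/1000
W=ray("top",cv_(px,310,225,4.8),.034)[:,:2]
def fit(A,B):
    a=A-A.mean(0);b=B-B.mean(0);th=np.arctan2((a[:,0]*b[:,1]-a[:,1]*b[:,0]).sum(),(a*b).sum())
    Rr=np.array([[np.cos(th),-np.sin(th)],[np.sin(th),np.cos(th)]]);o=B.mean(0)-Rr@A.mean(0)
    return th,Rr,o,(B-A@Rr.T-o)*1000, np.sqrt((b**2).sum()/(a**2).sum())
th,Rt,o,res,sc=fit(tr,W); print("tray",th,o,sc);print(res.round(1).tolist())
for c in((24,48),(24,0),(-24,0)): print("cell",c,(o+Rt@np.array(c)/1000).round(4))
br=ray("top",cv_([(68,72),(208,66),(216,190),(75,198)],310,225,4.8),.032)[:,:2]
print("bridge in tray",((br-o)@Rt*1000).round(1).tolist()); print("pocket",(o+Rt@np.array([.04,.138])).round(4))
for n,z,a,b in(("S",.074,(40,236),(339,418)),("M",.084,(67,55),(74,338)),("L",.094,(298,66),(162,55))):
    print(n,ray("top",cv_([a],187,190,3.5),z)[0].round(4),ray("side",cv_([b],250,245,4.7),z)[0].round(4))
st=ray("top",cv_([(221,582),(277,577),(217,414),(273,412),(226,376),(263,371)],187,190,3.5),.014)[:,:2]
A=np.array([(-50,14),(-50,-14),(30,14),(30,-14),(50,9),(50,-9)])/1000
ths,_,os,r,sc=fit(A,st); print("strap",ths,os.round(4),sc,r.round(1).tolist())
from scipy.spatial.transform import Rotation as Ro
s=get_state(); print(s["position"],Ro.from_rotvec(s["tool_rot"]).as_matrix().round(3).tolist())
import bench; print([x for x in dir(bench) if not x.startswith("_")], getattr(bench,"nose_length",None))
E
python3 meas.py
```

```text
cam [0.42420684 0.03377225 0.84173258] side [0.55207815 0.6368965  0.73836662]
tray 0.0068560194011798095 [ 0.55858862 -0.14926778] 0.9904419395661985
[[-0.0, -0.3], [-0.0, -0.3], [-0.0, -0.7], [-0.7, -0.1], [-1.3, 0.5], [0.7, -0.2], [0.7, 0.0], [0.8, -0.1], [-0.0, 1.3]]
cell (24, 48) [ 0.5823 -0.1011]
cell (24, 0) [ 0.5826 -0.1491]
cell (-24, 0) [ 0.5346 -0.1494]
bridge in tray [[45.8, 162.7], [45.0, 112.1], [-0.5, 112.7], [-0.3, 163.1]]
pocket [ 0.5976 -0.011 ]
S [0.5757 0.2213 0.074 ] [0.5765 0.2229 0.074 ]
M [0.6599 0.2061 0.084 ] [0.6609 0.2076 0.084 ]
L [0.6457 0.0967 0.094 ] [0.6467 0.0985 0.094 ]
strap -0.001769806464605434 [0.4636 0.1353] 0.9921614399148897 [[-0.1, -0.4], [0.9, 0.6], [0.3, -0.2], [-0.1, 0.3], [-1.2, -0.0], [0.3, -0.3]]
[ 0.25096452 -0.59910516  0.23857529] [[0.922, 0.386, -0.001], [0.386, -0.922, 0.002], [-0.0, -0.002, -1.0]]
['MotionError', 'calibration', 'close_job', 'get_image', 'get_state', 'nose_length'] 0.017
```

Request:
{"api": "send_rows", "payload": {
  "xyz": [
    [16,-12,0],
    [48,-37,0],
    [80,-62,0],
    [112,-87,0],
    [144,-112,0],
    [176,-136,0],
    [208,-161,0],
    [240,-186,0],
    [272,-210,0],
    [304,-235,0]
  ],
  "dr": [
    [0,0,0.04],
    [0,0,0.08],
    [0,0,0.12],
    [0,0,0.16],
    [0,0,0.2],
    [0,0,0.24],
    [0,0,0.28],
    [0,0,0.32],
    [0,0,0.36],
    [0,0,0.3965]
  ],
  "jaw": 50
}}

```text
time: 0.93
position: [0.4411, -0.2634, 0.2393]
tool_rot: [3.141, -0.003, -0.001]
ft_force: [0.3, -0.3, -0.2]
grip_width: 0.58
grip_force: 0.0
```

Request:
{"api": "send_rows", "payload": {
  "xyz": [
    [20,-36,0],
    [42,-74,0],
    [63,-111,0],
    [84,-148,0],
    [105,-185,0],
    [126,-222,0],
    [147,-259,0],
    [168,-296,0],
    [187,-330,0],
    [205,-361,0]
  ],
  "dr": [
    [0,0,0],
    [0,0,0],
    [0,0,0],
    [0,0,0],
    [0,0,0],
    [0,0,0],
    [0,0,0],
    [0,0,0],
    [0,0,0],
    [0,0,0]
  ]
}}

```text
time: 1.77
position: [0.6461, 0.0976, 0.239]
tool_rot: [3.141, 0.0, -0.001]
ft_force: [0.4, 0.1, -0.2]
grip_width: 0.576
grip_force: 0.0
```

Request:
{"api": "send_rows", "payload": {
  "xyz": [
    [0,0,10],
    [0,0,35],
    [0,0,65],
    [0,0,95],
    [0,0,120],
    [0,0,120],
    [0,0,120],
    [0,0,120],
    [0,0,120],
    [0,0,120]
  ],
  "dr": [
    [0,0,0],
    [0,0,0],
    [0,0,0],
    [0,0,0],
    [0,0,0],
    [0,0,0],
    [0,0,0],
    [0,0,0],
    [0,0,0],
    [0,0,0]
  ]
}}

```text
time: 2.6
position: [0.6469, 0.0961, 0.1218]
tool_rot: [-3.141, -0.0, -0.006]
ft_force: [0.5, 0.2, -0.3]
grip_width: 0.578
grip_force: 0.0
```

Run:
```python
from h import *
print(get_state()["position"],get_state()["tool_rot"])
t=get_image("top")[:,:,::-1]; s=get_image("side")[:,:,::-1]
a=crop(t,220,150,320,250,4); b=crop(s,230,190,330,310,4)
o=np.zeros((500,800,3),np.uint8); o[:400,:400]=a; o[:480,400:800]=b
cv2.imwrite("pics/c.png",o)
```

```text
[0.64689049 0.09605545 0.12182697] [-3.14133170e+00 -3.93701891e-04 -5.60692553e-03]
```

View pics/c.png

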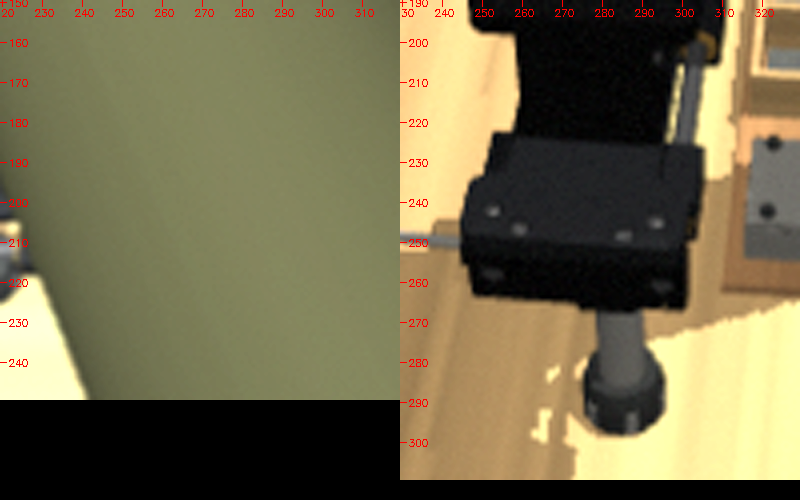

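Request:
{"api": "send_rows", "payload": {
  "xyz": [
    [0,-1,5],
    [0,-1,15],
    [0,-1,28],
    [0,-1,40],
    [0,-1,50],
    [0,-1,57],
    [0,-1,60],
    [0,-1,60],
    [0,-1,60],
    [0,-1,60]
  ],
  "dr": [
    [0,0,0],
    [0,0,0],
    [0,0,0],
    [0,0,0],
    [0,0,0],
    [0,0,0],
    [0,0,0],
    [0,0,0],
    [0,0,0],
    [0,0,0]
  ]
}}

```text
time: 3.53
position: [0.6462, 0.097, 0.0602]
tool_rot: [-3.141, -0.001, -0.002]
ft_force: [-0.1, 0.6, -0.4]
grip_width: 0.573
grip_force: 0.0
```

Request:
{"api": "send_rows", "payload": {
  "xyz": [
    [0,0,0],
    [0,0,0],
    [0,0,0],
    [0,0,0],
    [0,0,0],
    [0,0,0],
    [0,0,0],
    [0,0,0],
    [0,0,0],
    [0,0,0]
  ],
  "dr": [
    [0,0,0],
    [0,0,0],
    [0,0,0],
    [0,0,0],
    [0,0,0],
    [0,0,0],
    [0,0,0],
    [0,0,0],
    [0,0,0],
    [0,0,0]
  ],
  "jaw": 12,
  "grip_force": 30
}}

```text
time: 4.37
position: [0.6456, 0.0966, 0.0595]
tool_rot: [3.141, 0.0, -0.0]
ft_force: [-0.4, 0.2, 0.3]
grip_width: 0.218
grip_force: 30.0
```

Request:
{"api": "send_rows", "payload": {
  "xyz": [
    [0,0,-10],
    [0,0,-35],
    [0,0,-65],
    [0,0,-95],
    [-5,20,-110],
    [-15,60,-110],
    [-25,100,-110],
    [-36,140,-110],
    [-47,180,-110],
    [-56,215,-110]
  ],
  "dr": [
    [0,0,0],
    [0,0,0],
    [0,0,0],
    [0,0,0],
    [0,0,0],
    [0,0,0],
    [0,0,0],
    [0,0,0],
    [0,0,0],
    [0,0,0]
  ]
}}

```text
time: 5.2
position: [0.5884, -0.1211, 0.17]
tool_rot: [3.14, -0.001, -0.0]
ft_force: [0.3, -0.0, -1.1]
grip_width: 0.222
grip_force: 30.0
```

Request:
{"api": "send_rows", "payload": {
  "xyz": [
    [-5,22,0],
    [-7,31,0],
    [-7,31,0],
    [-7,31,10],
    [-7,31,25],
    [-7,31,40],
    [-7,31,50],
    [-7,31,55],
    [-7,31,55],
    [-7,31,55]
  ],
  "dr": [
    [0,0,0],
    [0,0,0],
    [0,0,0],
    [0,0,0],
    [0,0,0],
    [0,0,0],
    [0,0,0],
    [0,0,0],
    [0,0,0],
    [0,0,0]
  ]
}}

```text
time: 6.03
position: [0.5831, -0.1481, 0.1146]
tool_rot: [-3.141, -0.003, -0.0]
ft_force: [0.5, 0.5, -1.1]
grip_width: 0.223
grip_force: 30.0
```

Run:
```python
from h import *
print(get_state()["position"],get_state()["ft_force"],get_state()["grip_width"])
s=get_image("side")[:,:,::-1]
cv2.imwrite("pics/d.png",crop(s,290,130,400,240,5.4))
```

```text
[ 0.583081   -0.14807175  0.1145524 ] [ 0.48551728  0.46330777 -1.0879513 ] 0.22335704772279444
```

View pics/d.png

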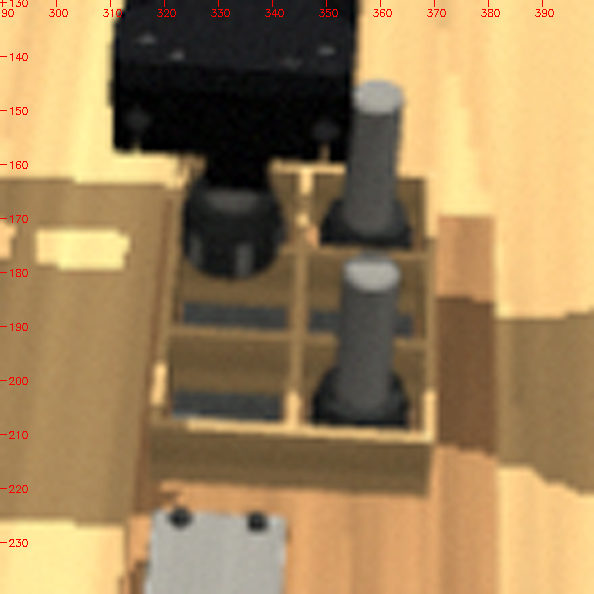

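The image shows the long chuck hanging upright over the mid far cell: nut centre about (332.7,169), felt of that cell about (333.8,188).

Run:
```python
from h import *
print(proj("side",[(.5826,-.1491,.068),(.5926,-.1491,.068),(.5826,-.1491,.008),(.5926,-.1491,.008),(.5823,-.1011,.008)]))
print(ray("side",[(332.7,170)],.068))
```

```text
[[333.82285985 169.97844731]
 [328.67322226 169.65951253]
 [332.94508326 192.71392866]
 [328.00585848 192.39828147]
 [331.500431   209.3912886 ]]
[[ 0.58476205 -0.14883     0.068     ]]
```

Request:
{"api": "send_rows", "payload": {
  "xyz": [
    [-1.5,0,0],
    [-1.5,0,4],
    [-1.5,0,9],
    [-1.5,0,14],
    [-1.5,0,19],
    [-1.5,0,24],
    [-1.5,0,29],
    [-1.5,0,33],
    [-1.5,0,36],
    [-1.5,0,36]
  ],
  "dr": [
    [0,0,0],
    [0,0,0],
    [0,0,0],
    [0,0,0],
    [0,0,0],
    [0,0,0],
    [0,0,0],
    [0,0,0],
    [0,0,0],
    [0,0,0]
  ]
}}

```text
time: 6.92
position: [0.5807, -0.1492, 0.0776]
tool_rot: [-3.141, -0.001, 0.002]
ft_force: [-0.6, 0.9, -0.8]
grip_width: 0.222
grip_force: 30.0
```

Request:
{"api": "send_rows", "payload": {
  "xyz": [
    [0,0,2],
    [0,0,4],
    [0,0,6],
    [0,0,7],
    [0,0,8],
    [0,0,8.5],
    [0,0,9],
    [0,0,9.5],
    [0,0,9.5],
    [0,0,9.5]
  ],
  "dr": [
    [0,0,0],
    [0,0,0],
    [0,0,0],
    [0,0,0],
    [0,0,0],
    [0,0,0],
    [0,0,0],
    [0,0,0],
    [0,0,0],
    [0,0,0]
  ]
}}

```text
time: 7.75
position: [0.5812, -0.1493, 0.0691]
tool_rot: [3.141, 0.0, 0.0]
ft_force: [-0.0, 0.4, -1.7]
grip_width: 0.222
grip_force: 30.0
```

Request:
{"api": "send_rows", "payload": {
  "xyz": [
    [0,0,0],
    [0,0,0],
    [0,0,0],
    [0,0,0],
    [0,0,0],
    [0,0,-5],
    [0,0,-15],
    [0,0,-30],
    [0,0,-55],
    [0,0,-80]
  ],
  "dr": [
    [0,0,0],
    [0,0,0],
    [0,0,0],
    [0,0,0],
    [0,0,0],
    [0,0,0],
    [0,0,0],
    [0,0,0],
    [0,0,0],
    [0,0,0]
  ],
  "jaw": 32
}}

```text
time: 8.58
position: [0.5809, -0.1491, 0.1503]
tool_rot: [-3.141, -0.001, 0.001]
ft_force: [0.6, 0.3, 0.0]
grip_width: 0.366
grip_force: 0.0
```

Request:
{"api": "send_rows", "payload": {
  "xyz": [
    [6,-25,0],
    [14,-64,0],
    [23,-104,0],
    [32,-144,0],
    [41,-184,0],
    [50,-224,0],
    [59,-264,0],
    [68,-304,0],
    [75,-337,0],
    [79.5,-355.5,0]
  ],
  "dr": [
    [0,0,0],
    [0,0,0],
    [0,0,0],
    [0,0,0],
    [0,0,0],
    [0,0,0],
    [0,0,0],
    [0,0,0],
    [0,0,0],
    [0,0,0]
  ],
  "jaw": 50
}}

```text
time: 9.42
position: [0.66, 0.2128, 0.1503]
tool_rot: [-3.138, -0.009, -0.001]
ft_force: [-1.4, 0.7, -0.3]
grip_width: 0.574
grip_force: 0.0
```

Request:
{"api": "send_rows", "payload": {
  "xyz": [
    [0,0,0],
    [0,0,10],
    [0,0,22],
    [0,0,35],
    [0,0,48],
    [0,0,61],
    [0,0,74],
    [0,0,84],
    [0,0,92],
    [0,0,93]
  ],
  "dr": [
    [0,0,0],
    [0,0,0],
    [0,0,0],
    [0,0,0],
    [0,0,0],
    [0,0,0],
    [0,0,0],
    [0,0,0],
    [0,0,0],
    [0,0,0]
  ]
}}

```text
time: 10.25
position: [0.6595, 0.2058, 0.0536]
tool_rot: [3.141, 0.001, -0.005]
ft_force: [-0.0, -0.3, 0.8]
grip_width: 0.574
grip_force: 0.0
```

Request:
{"api": "send_rows", "payload": {
  "xyz": [
    [0,0,0],
    [0,0,0],
    [0,0,0],
    [0,0,0],
    [0,0,0],
    [0,0,0],
    [0,0,0],
    [0,0,0],
    [0,0,0],
    [0,0,0]
  ],
  "dr": [
    [0,0,0],
    [0,0,0],
    [0,0,0],
    [0,0,0],
    [0,0,0],
    [0,0,0],
    [0,0,0],
    [0,0,0],
    [0,0,0],
    [0,0,0]
  ],
  "jaw": 12,
  "grip_force": 30
}}

```text
time: 11.08
position: [0.6609, 0.2062, 0.0565]
tool_rot: [3.141, 0.0, 0.001]
ft_force: [-0.3, -0.2, 4.8]
grip_width: 0.219
grip_force: 30.0
```

Request:
{"api": "send_rows", "payload": {
  "xyz": [
    [0,0,-10],
    [0,0,-35],
    [0,0,-65],
    [0,0,-95],
    [-7,20,-110],
    [-19,55,-110],
    [-32,90,-110],
    [-45,126,-110],
    [-58,162,-110],
    [-70,197,-110]
  ],
  "dr": [
    [0,0,0],
    [0,0,0],
    [0,0,0],
    [0,0,0],
    [0,0,0],
    [0,0,0],
    [0,0,0],
    [0,0,0],
    [0,0,0],
    [0,0,0]
  ]
}}

```text
time: 11.92
position: [0.589, 0.0076, 0.1657]
tool_rot: [3.141, 0.001, -0.002]
ft_force: [0.8, -0.8, -2.7]
grip_width: 0.22
grip_force: 30.0
```

Request:
{"api": "send_rows", "payload": {
  "xyz": [
    [-13,35,0],
    [-25,70,0],
    [-37,104,0],
    [-47,132,0],
    [-54,150,0],
    [-56.5,158.5,0],
    [-56.5,158.5,5],
    [-56.5,158.5,25],
    [-56.5,158.5,45],
    [-56.5,158.5,55]
  ],
  "dr": [
    [0,0,0],
    [0,0,0],
    [0,0,0],
    [0,0,0],
    [0,0,0],
    [0,0,0],
    [0,0,0],
    [0,0,0],
    [0,0,0],
    [0,0,0]
  ]
}}

```text
time: 12.75
position: [0.5335, -0.1461, 0.1085]
tool_rot: [-3.139, -0.006, 0.005]
ft_force: [-1.5, -0.2, -3.0]
grip_width: 0.219
grip_force: 30.0
```

Run:
```python
from h import *
print(get_state()["position"],get_state()["ft_force"],get_state()["grip_width"])
s=get_image("side")[:,:,::-1]
cv2.imwrite("pics/e.png",crop(s,290,130,400,240,5.4))
p=get_state()["position"]; z=p[2]-.0565+.013
print(proj("side",[(.5346,-.1494,z),(.5446,-.1494,z)]))
```

```text
[ 0.53346602 -0.14614998  0.10853899] [-1.48449285 -0.16931976 -2.99280021] 0.21933394749726645
[[358.45956745 173.15020461]
 [353.3079083  172.82664517]]
```

View pics/e.png

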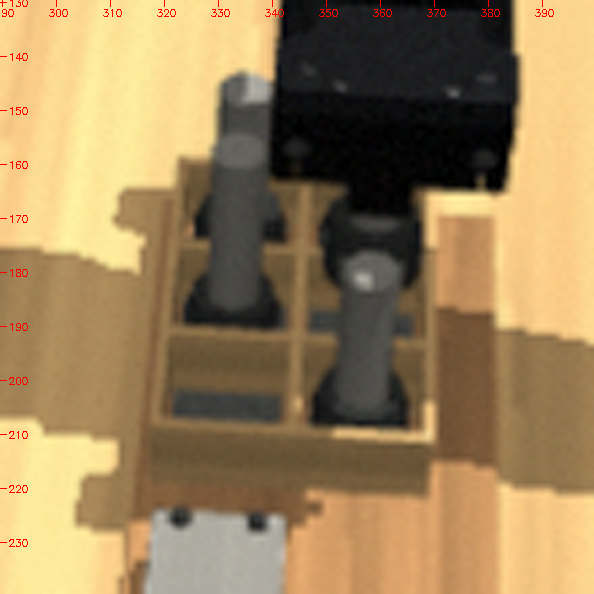

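L is standing upright in its cell (nut around (332,185)). The nut of M is centred at about (358.2,173), 0.3 px from the projected cell axis.

Request:
{"api": "send_rows", "payload": {
  "xyz": [
    [0,0,0],
    [0,0,0],
    [0,0,3],
    [0,0,8],
    [0,0,13],
    [0,0,19],
    [0,0,25],
    [0,0,30],
    [0,0,34],
    [0,0,34]
  ],
  "dr": [
    [0,0,0],
    [0,0,0],
    [0,0,0],
    [0,0,0],
    [0,0,0],
    [0,0,0],
    [0,0,0],
    [0,0,0],
    [0,0,0],
    [0,0,0]
  ]
}}

```text
time: 13.63
position: [0.5334, -0.1491, 0.0758]
tool_rot: [-3.141, -0.0, 0.003]
ft_force: [-0.1, 0.3, -2.9]
grip_width: 0.22
grip_force: 30.0
```

Request:
{"api": "send_rows", "payload": {
  "xyz": [
    [0,0,2],
    [0,0,4],
    [0,0,6],
    [0,0,8],
    [0,0,9.5],
    [0,0,10.5],
    [0,0,11],
    [0,0,11.5],
    [0,0,11.5],
    [0,0,11.5]
  ],
  "dr": [
    [0,0,0],
    [0,0,0],
    [0,0,0],
    [0,0,0],
    [0,0,0],
    [0,0,0],
    [0,0,0],
    [0,0,0],
    [0,0,0],
    [0,0,0]
  ]
}}

```text
time: 14.47
position: [0.5342, -0.1493, 0.0656]
tool_rot: [3.141, 0.0, 0.0]
ft_force: [-0.7, 0.1, -2.1]
grip_width: 0.223
grip_force: 30.0
```

Request:
{"api": "send_rows", "payload": {
  "xyz": [
    [0,0,0.5],
    [0,0,1],
    [0,0,1],
    [0,0,1],
    [0,0,1],
    [0,0,1],
    [0,0,1],
    [0,0,1],
    [0,0,1],
    [0,0,1]
  ],
  "dr": [
    [0,0,0],
    [0,0,0],
    [0,0,0],
    [0,0,0],
    [0,0,0],
    [0,0,0],
    [0,0,0],
    [0,0,0],
    [0,0,0],
    [0,0,0]
  ]
}}

```text
time: 15.3
position: [0.5342, -0.1493, 0.0646]
tool_rot: [3.141, 0.001, -0.0]
ft_force: [0.7, 0.9, -3.3]
grip_width: 0.218
grip_force: 30.0
```

Request:
{"api": "send_rows", "payload": {
  "xyz": [
    [0,0,0],
    [0,0,0],
    [0,0,0],
    [0,0,0],
    [0,0,0],
    [0,0,-5],
    [0,0,-15],
    [0,0,-30],
    [0,0,-55],
    [0,0,-80]
  ],
  "dr": [
    [0,0,0],
    [0,0,0],
    [0,0,0],
    [0,0,0],
    [0,0,0],
    [0,0,0],
    [0,0,0],
    [0,0,0],
    [0,0,0],
    [0,0,0]
  ],
  "jaw": 32
}}

```text
time: 16.13
position: [0.5338, -0.149, 0.1458]
tool_rot: [-3.141, -0.001, 0.001]
ft_force: [0.9, 0.8, 0.9]
grip_width: 0.37
grip_force: 0.0
```

Request:
{"api": "send_rows", "payload": {
  "xyz": [
    [2,-20,0],
    [6,-60,0],
    [10,-100,0],
    [15,-140,0],
    [20,-180,0],
    [25,-220,0],
    [30,-260,0],
    [35,-300,0],
    [39,-340,0],
    [42,-371,0]
  ],
  "dr": [
    [0,0,0],
    [0,0,0],
    [0,0,0],
    [0,0,0],
    [0,0,0],
    [0,0,0],
    [0,0,0],
    [0,0,0],
    [0,0,0],
    [0,0,0]
  ],
  "jaw": 50
}}

```text
time: 16.97
position: [0.5759, 0.2258, 0.1459]
tool_rot: [-3.14, -0.004, -0.002]
ft_force: [-1.2, 0.7, 0.1]
grip_width: 0.576
grip_force: 0.0
```

Request:
{"api": "send_rows", "payload": {
  "xyz": [
    [0,0,0],
    [0,0,0],
    [0,0,10],
    [0,0,23],
    [0,0,36],
    [0,0,50],
    [0,0,63],
    [0,0,75],
    [0,0,80],
    [0,0,80]
  ],
  "dr": [
    [0,0,0],
    [0,0,0],
    [0,0,0],
    [0,0,0],
    [0,0,0],
    [0,0,0],
    [0,0,0],
    [0,0,0],
    [0,0,0],
    [0,0,0]
  ]
}}

```text
time: 17.8
position: [0.5749, 0.2211, 0.0624]
tool_rot: [3.141, 0.0, -0.005]
ft_force: [-0.7, 0.0, -0.1]
grip_width: 0.575
grip_force: 0.0
```

Request:
{"api": "send_rows", "payload": {
  "xyz": [
    [0,0,3],
    [0,0,6],
    [0,0,9],
    [0,0,11],
    [0,0,11],
    [0,0,11],
    [0,0,11],
    [0,0,11],
    [0,0,11],
    [0,0,11]
  ],
  "dr": [
    [0,0,0],
    [0,0,0],
    [0,0,0],
    [0,0,0],
    [0,0,0],
    [0,0,0],
    [0,0,0],
    [0,0,0],
    [0,0,0],
    [0,0,0]
  ]
}}

```text
time: 18.63
position: [0.5761, 0.2217, 0.0536]
tool_rot: [3.142, 0.0, 0.0]
ft_force: [-0.2, 0.7, 1.0]
grip_width: 0.573
grip_force: 0.0
```

Request:
{"api": "send_rows", "payload": {
  "xyz": [
    [0,0,0],
    [0,0,0],
    [0,0,0],
    [0,0,0],
    [0,0,0],
    [0,0,0],
    [0,0,0],
    [0,0,0],
    [0,0,0],
    [0,0,0]
  ],
  "dr": [
    [0,0,0],
    [0,0,0],
    [0,0,0],
    [0,0,0],
    [0,0,0],
    [0,0,0],
    [0,0,0],
    [0,0,0],
    [0,0,0],
    [0,0,0]
  ],
  "jaw": 12,
  "grip_force": 30
}}

```text
time: 19.47
position: [0.5761, 0.2215, 0.0534]
tool_rot: [3.141, 0.0, -0.0]
ft_force: [0.8, -0.9, -0.8]
grip_width: 0.217
grip_force: 29.9
```

Request:
{"api": "send_rows", "payload": {
  "xyz": [
    [0,0,-10],
    [0,0,-35],
    [0,0,-65],
    [0,0,-95],
    [0,20,-110],
    [1,55,-110],
    [2,90,-110],
    [3,126,-110],
    [3,162,-110],
    [4,197,-110]
  ],
  "dr": [
    [0,0,0],
    [0,0,0],
    [0,0,0],
    [0,0,0],
    [0,0,0],
    [0,0,0],
    [0,0,0],
    [0,0,0],
    [0,0,0],
    [0,0,0]
  ]
}}

```text
time: 20.3
position: [0.5795, 0.0233, 0.164]
tool_rot: [3.141, 0.001, -0.0]
ft_force: [0.0, -0.1, -2.4]
grip_width: 0.219
grip_force: 29.9
```

Request:
{"api": "send_rows", "payload": {
  "xyz": [
    [0,35,0],
    [1,70,0],
    [1,95,0],
    [1,113,0],
    [1.5,122,0],
    [1.5,125.5,0],
    [1.5,125.5,5],
    [1.5,125.5,25],
    [1.5,125.5,45],
    [1.5,125.5,55]
  ],
  "dr": [
    [0,0,0],
    [0,0,0],
    [0,0,0],
    [0,0,0],
    [0,0,0],
    [0,0,0],
    [0,0,0],
    [0,0,0],
    [0,0,0],
    [0,0,0]
  ]
}}

```text
time: 21.13
position: [0.5804, -0.0978, 0.1061]
tool_rot: [-3.14, -0.006, 0.005]
ft_force: [-0.2, 0.3, -2.7]
grip_width: 0.22
grip_force: 29.9
```

Run:
```python
from h import *
print(get_state()["position"],get_state()["ft_force"],get_state()["grip_width"])
s=get_image("side")[:,:,::-1]
cv2.imwrite("pics/f.png",crop(s,290,130,400,240,5.4))
p=get_state()["position"]; z=p[2]-.0534+.013
print(proj("side",[(.5823,-.1011,z),(.5923,-.1011,z)]))
```

```text
[ 0.58035558 -0.09779573  0.10611778] [-0.23963383  0.26058666 -2.70590123] 0.22019896344227852
[[332.29110757 188.10672657]
 [326.98653048 187.76993778]]
```

View pics/f.png

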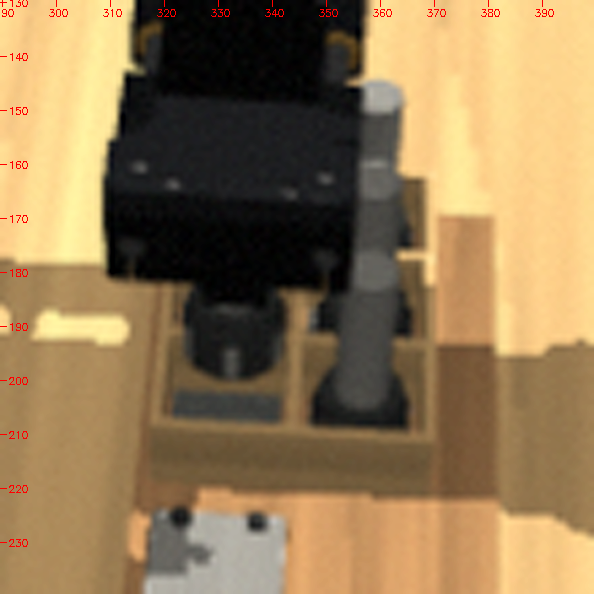

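M stands in the middle -x cell. The short chuck's nut is at about (333.2,189) against an expected 332.3, so I shift it +1 mm in x while descending.

Request:
{"api": "send_rows", "payload": {
  "xyz": [
    [1,0,0],
    [1,0,0],
    [1,0,3],
    [1,0,8],
    [1,0,13],
    [1,0,19],
    [1,0,25],
    [1,0,30],
    [1,0,34],
    [1,0,34]
  ],
  "dr": [
    [0,0,0],
    [0,0,0],
    [0,0,0],
    [0,0,0],
    [0,0,0],
    [0,0,0],
    [0,0,0],
    [0,0,0],
    [0,0,0],
    [0,0,0]
  ]
}}

```text
time: 22.02
position: [0.5818, -0.1007, 0.0732]
tool_rot: [-3.141, -0.0, 0.003]
ft_force: [0.1, 0.4, -2.6]
grip_width: 0.218
grip_force: 29.9
```

Request:
{"api": "send_rows", "payload": {
  "xyz": [
    [0,0,2],
    [0,0,4],
    [0,0,6],
    [0,0,8],
    [0,0,9.5],
    [0,0,10.5],
    [0,0,11],
    [0,0,11.5],
    [0,0,12],
    [0,0,12]
  ],
  "dr": [
    [0,0,0],
    [0,0,0],
    [0,0,0],
    [0,0,0],
    [0,0,0],
    [0,0,0],
    [0,0,0],
    [0,0,0],
    [0,0,0],
    [0,0,0]
  ]
}}

```text
time: 22.85
position: [0.5827, -0.1008, 0.0625]
tool_rot: [3.142, 0.0, -0.0]
ft_force: [-0.3, 0.1, -2.5]
grip_width: 0.222
grip_force: 29.9
```

Request:
{"api": "send_rows", "payload": {
  "xyz": [
    [0,0,0.5],
    [0,0,1],
    [0,0,1],
    [0,0,1],
    [0,0,1],
    [0,0,1],
    [0,0,1],
    [0,0,1],
    [0,0,1],
    [0,0,1]
  ],
  "dr": [
    [0,0,0],
    [0,0,0],
    [0,0,0],
    [0,0,0],
    [0,0,0],
    [0,0,0],
    [0,0,0],
    [0,0,0],
    [0,0,0],
    [0,0,0]
  ]
}}

```text
time: 23.68
position: [0.5827, -0.1008, 0.0615]
tool_rot: [3.142, 0.0, -0.0]
ft_force: [0.3, -0.0, -2.5]
grip_width: 0.223
grip_force: 29.9
```

Request:
{"api": "send_rows", "payload": {
  "xyz": [
    [0,0,0],
    [0,0,0],
    [0,0,0],
    [0,0,0],
    [0,0,0],
    [0,0,-5],
    [0,0,-15],
    [0,0,-30],
    [0,0,-55],
    [0,0,-80]
  ],
  "dr": [
    [0,0,0],
    [0,0,0],
    [0,0,0],
    [0,0,0],
    [0,0,0],
    [0,0,0],
    [0,0,0],
    [0,0,0],
    [0,0,0],
    [0,0,0]
  ],
  "jaw": 32
}}

```text
time: 24.52
position: [0.5823, -0.1006, 0.1428]
tool_rot: [-3.141, -0.001, 0.001]
ft_force: [0.3, 1.4, -0.4]
grip_width: 0.363
grip_force: 0.0
```

Request:
{"api": "send_rows", "payload": {
  "xyz": [
    [-8,-12,0],
    [-26,-42,0],
    [-45,-72,0],
    [-64,-104,0],
    [-83,-136,0],
    [-102,-168,0],
    [-118,-195,0],
    [-132,-218,0],
    [-140,-231,0],
    [-144,-236,0]
  ],
  "dr": [
    [0,0,0],
    [0,0,0],
    [0,0,0],
    [0,0,0],
    [0,0,0],
    [0,0,0],
    [0,0,0],
    [0,0,0],
    [0,0,0],
    [0,0,0]
  ],
  "jaw": 60
}}

```text
time: 25.35
position: [0.4372, 0.1381, 0.1423]
tool_rot: [3.141, 0.008, 0.002]
ft_force: [0.5, -0.3, 0.4]
grip_width: 0.686
grip_force: 0.0
```

Request:
{"api": "send_rows", "payload": {
  "xyz": [
    [0,0,5],
    [0,0,15],
    [0,0,30],
    [0,0,45],
    [0,0,60],
    [0,0,75],
    [0,0,88],
    [0,0,98],
    [0,0,105],
    [0,0,108]
  ],
  "dr": [
    [0,0,0],
    [0,0,0],
    [0,0,0],
    [0,0,0],
    [0,0,0],
    [0,0,0],
    [0,0,0],
    [0,0,0],
    [0,0,0],
    [0,0,0]
  ]
}}

```text
time: 26.18
position: [0.4382, 0.1343, 0.0321]
tool_rot: [3.142, -0.002, -0.004]
ft_force: [0.0, -0.6, -0.0]
grip_width: 0.689
grip_force: 0.0
```

Request:
{"api": "send_rows", "payload": {
  "xyz": [
    [0,0,0],
    [0,0,0],
    [0,0,0],
    [0,0,0],
    [0,0,0],
    [0,0,0],
    [0,0,0],
    [0,0,0],
    [0,0,0],
    [0,0,0]
  ],
  "dr": [
    [0,0,0],
    [0,0,0],
    [0,0,0],
    [0,0,0],
    [0,0,0],
    [0,0,0],
    [0,0,0],
    [0,0,0],
    [0,0,0],
    [0,0,0]
  ]
}}

```text
time: 27.02
position: [0.4386, 0.1352, 0.0335]
tool_rot: [3.141, 0.001, -0.0]
ft_force: [0.4, 0.1, -0.6]
grip_width: 0.692
grip_force: 0.0
```

Request:
{"api": "send_rows", "payload": {
  "xyz": [
    [0,0,3],
    [0,0,6],
    [0,0,9],
    [0,0,11],
    [0,0,13],
    [0,0,13],
    [0,0,13],
    [0,0,13],
    [0,0,13],
    [0,0,13]
  ],
  "dr": [
    [0,0,0],
    [0,0,0],
    [0,0,0],
    [0,0,0],
    [0,0,0],
    [0,0,0],
    [0,0,0],
    [0,0,0],
    [0,0,0],
    [0,0,0]
  ]
}}

```text
time: 27.85
position: [0.4387, 0.1352, 0.0207]
tool_rot: [3.142, 0.0, 0.001]
ft_force: [-0.1, 0.1, -0.1]
grip_width: 0.688
grip_force: 0.0
```

Request:
{"api": "send_rows", "payload": {
  "xyz": [
    [0,0,0],
    [0,0,0],
    [0,0,0],
    [0,0,0],
    [0,0,0],
    [0,0,0],
    [0,0,0],
    [0,0,0],
    [0,0,0],
    [0,0,0]
  ],
  "dr": [
    [0,0,0],
    [0,0,0],
    [0,0,0],
    [0,0,0],
    [0,0,0],
    [0,0,0],
    [0,0,0],
    [0,0,0],
    [0,0,0],
    [0,0,0]
  ],
  "jaw": 20,
  "grip_force": 50
}}

```text
time: 28.68
position: [0.4386, 0.1352, 0.0205]
tool_rot: [3.142, 0.0, -0.0]
ft_force: [-0.7, -0.9, 0.4]
grip_width: 0.316
grip_force: 50.0
```

Request:
{"api": "send_rows", "payload": {
  "xyz": [
    [0,0,-5],
    [0,0,-15],
    [0,0,-27],
    [0,0,-37],
    [3,12,-40],
    [8,32,-40],
    [14,56,-40],
    [20,80,-40],
    [26,104,-40],
    [31,124,-40]
  ],
  "dr": [
    [0,0,0],
    [0,0,0],
    [0,0,0],
    [0,0,0],
    [0,0,0],
    [0,0,0],
    [0,0,0],
    [0,0,0],
    [0,0,0],
    [0,0,0]
  ]
}}

```text
time: 29.52
position: [0.4704, 0.0092, 0.0618]
tool_rot: [3.141, -0.001, 0.003]
ft_force: [-0.3, -0.3, -2.7]
grip_width: 0.315
grip_force: 50.0
```

Request:
{"api": "send_rows", "payload": {
  "xyz": [
    [3,14,0],
    [4,20,0],
    [4,22,0],
    [4,22,0],
    [4,22,4],
    [4,22,10],
    [4,22,16],
    [4,22,20],
    [4,22,22],
    [4,22,22]
  ],
  "dr": [
    [0,0,0],
    [0,0,0],
    [0,0,0],
    [0,0,0],
    [0,0,0],
    [0,0,0],
    [0,0,0],
    [0,0,0],
    [0,0,0],
    [0,0,0]
  ]
}}

```text
time: 30.35
position: [0.473, -0.0104, 0.0376]
tool_rot: [-3.141, -0.001, 0.003]
ft_force: [-1.2, 0.3, -3.1]
grip_width: 0.312
grip_force: 50.0
```

Run:
```python
from h import *
print(get_state()["position"],get_state()["ft_force"],get_state()["grip_width"])
s=get_image("side")[:,:,::-1]
cv2.imwrite("pics/g.png",crop(s,290,140,420,270,4.6))
P=get_state()["position"]
print(proj("side",[(P[0]+.075,P[1]+.009,P[2]-.0065),(P[0]+.075,P[1]-.009,P[2]-.0065)]))
```

```text
[ 0.4729695  -0.01040575  0.03764839] [-1.20075108  0.26967653 -3.12485564] 0.3122819862894441
[[347.01928199 240.20160717]
 [347.48848536 232.86835312]]
```

View pics/g.png

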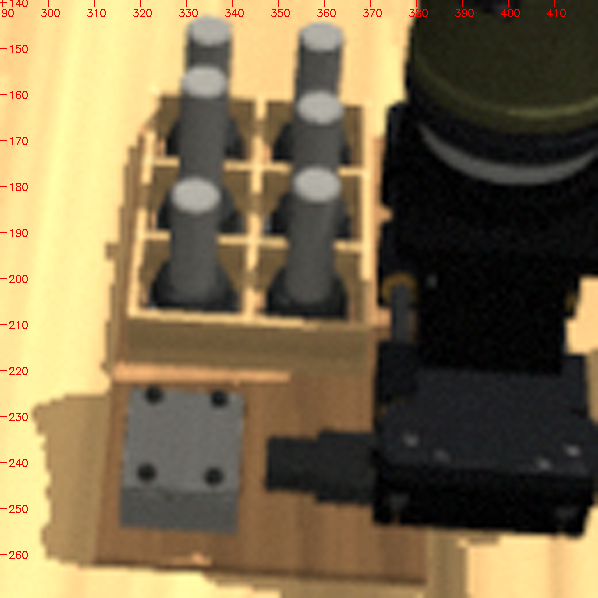

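All six chucks stand in their cells. The strap is held level with its toe edge at about (347.5,240), just short of the bridge mouth and in line with it. I lower it and slide it in.

Request:
{"api": "send_rows", "payload": {
  "xyz": [
    [0,0,2],
    [0,0,4],
    [0,0,6],
    [0,0,8],
    [0,0,9],
    [0,0,10],
    [0,0,10.5],
    [0,0,11],
    [0,0,11],
    [0,0,11]
  ],
  "dr": [
    [0,0,0],
    [0,0,0],
    [0,0,0],
    [0,0,0],
    [0,0,0],
    [0,0,0],
    [0,0,0],
    [0,0,0],
    [0,0,0],
    [0,0,0]
  ]
}}

```text
time: 31.23
position: [0.4737, -0.0108, 0.0276]
tool_rot: [3.141, 0.001, 0.0]
ft_force: [0.3, -0.1, -3.6]
grip_width: 0.312
grip_force: 50.0
```

Request:
{"api": "send_rows", "payload": {
  "xyz": [
    [1,0,0],
    [2,0,0],
    [4,0,0],
    [6,0,0],
    [8,0,0],
    [10,0,0],
    [11,0,0],
    [12,0,0],
    [12,0,0],
    [12,0,0]
  ],
  "dr": [
    [0,0,0],
    [0,0,0],
    [0,0,0],
    [0,0,0],
    [0,0,0],
    [0,0,0],
    [0,0,0],
    [0,0,0],
    [0,0,0],
    [0,0,0]
  ]
}}

```text
time: 32.07
position: [0.4856, -0.0108, 0.0275]
tool_rot: [3.142, 0.001, -0.0]
ft_force: [0.3, 0.1, -2.8]
grip_width: 0.311
grip_force: 50.0
```

Request:
{"api": "send_rows", "payload": {
  "xyz": [
    [0,0,0.5],
    [0,0,1],
    [0,0,1],
    [0,0,1],
    [0,0,1],
    [0,0,1],
    [0,0,1],
    [0,0,1],
    [0,0,1],
    [0,0,1]
  ],
  "dr": [
    [0,0,0],
    [0,0,0],
    [0,0,0],
    [0,0,0],
    [0,0,0],
    [0,0,0],
    [0,0,0],
    [0,0,0],
    [0,0,0],
    [0,0,0]
  ]
}}

```text
time: 32.9
position: [0.4856, -0.0108, 0.0265]
tool_rot: [3.141, 0.0, -0.0]
ft_force: [0.3, -0.1, -1.0]
grip_width: 0.314
grip_force: 50.0
```

Request:
{"api": "send_rows", "payload": {
  "xyz": [
    [0,0,0],
    [0,0,0],
    [0,0,0],
    [0,0,0],
    [0,0,0],
    [0,0,-5],
    [0,0,-15],
    [0,0,-35],
    [0,0,-60],
    [0,0,-80]
  ],
  "dr": [
    [0,0,0],
    [0,0,0],
    [0,0,0],
    [0,0,0],
    [0,0,0],
    [0,0,0],
    [0,0,0],
    [0,0,0],
    [0,0,0],
    [0,0,0]
  ],
  "jaw": 46
}}

```text
time: 33.73
position: [0.4861, -0.0105, 0.1088]
tool_rot: [3.142, 0.001, 0.002]
ft_force: [0.8, -0.5, -0.3]
grip_width: 0.522
grip_force: 0.0
```

```bash
python3 -c "
from bench import *;print(get_state()['joint_positions'].round(3))"
```

```text
[ 0.565  0.124 -0.627  1.986  0.084  1.055 -1.67 ]
```

Request:
{"api": "send_rows", "payload": {
  "xyz": [
    [-4,0,0],
    [-9,0,0],
    [-14,0,0],
    [-19,0,0],
    [-24,0,0],
    [-29,0,0],
    [-34,0,0],
    [-39,0,0],
    [-43,0,0],
    [-46,0,0]
  ],
  "dr": [
    [0,0,-0.08],
    [0,0,-0.19],
    [0,0,-0.3],
    [0,0,-0.41],
    [0,0,-0.52],
    [0,0,-0.63],
    [0,0,-0.74],
    [0,0,-0.85],
    [0,0,-0.96],
    [0,0,-1.0708]
  ],
  "jaw": 0,
  "grip_force": 10
}}

```text
time: 34.57
position: [0.4396, -0.0107, 0.1075]
tool_rot: [2.696, 1.61, 0.001]
ft_force: [-0.3, -0.0, -0.1]
grip_width: 0.009
grip_force: 0.0
```

Request:
{"api": "send_rows", "payload": {
  "xyz": [
    [0,0,0],
    [0,0,0],
    [0,0,0],
    [0,0,0],
    [0,0,0],
    [0,0,0],
    [0,0,0],
    [0,0,0],
    [0,0,0],
    [0,0,0]
  ],
  "dr": [
    [0,0,-0.1],
    [0,0,-0.2],
    [0,0,-0.3],
    [0,0,-0.4],
    [0,0,-0.46],
    [0,0,-0.5],
    [0,0,-0.5],
    [0,0,-0.5],
    [0,0,-0.5],
    [0,0,-0.5]
  ]
}}

```text
time: 35.4
position: [0.4397, -0.0108, 0.1068]
tool_rot: [2.222, 2.221, 0.0]
ft_force: [0.5, 0.0, -0.2]
grip_width: 0.008
grip_force: 0.0
```

Run:
```python
from h import *
from scipy.spatial.transform import Rotation as Ro
s0=get_state(); print(s0["position"],Ro.from_rotvec(s0["tool_rot"]).as_matrix().round(3).tolist(),s0["grip_width"],s0["joint_positions"].round(2))
s=get_image("side")[:,:,::-1]
cv2.imwrite("pics/i.png",crop(s,290,190,450,290,5))
```

```text
[ 0.43974854 -0.01078906  0.10679245] [[0.0, 1.0, 0.0], [1.0, -0.0, -0.0], [-0.0, 0.0, -1.0]] 0.007701210717160017 [ 0.65  0.02 -0.68  2.09  0.01  1.04 -0.04]
```

View pics/i.png

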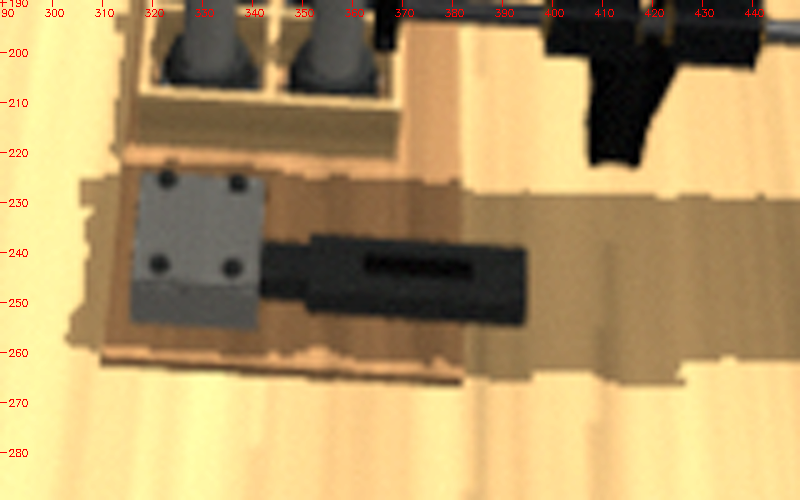

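The strap lies flat on the board with its toe in the mouth at about (342,243) and its tail at about (394,255). The closed fingers are clear behind it at about (413,222).

Request:
{"api": "send_rows", "payload": {
  "xyz": [
    [0,0,5],
    [0,0,15],
    [0,0,28],
    [0,0,41],
    [0,0,54],
    [0,0,66],
    [0,0,74],
    [0,0,79],
    [0,0,79],
    [0,0,79]
  ],
  "dr": [
    [0,0,0],
    [0,0,0],
    [0,0,0],
    [0,0,0],
    [0,0,0],
    [0,0,0],
    [0,0,0],
    [0,0,0],
    [0,0,0],
    [0,0,0]
  ]
}}

```text
time: 36.28
position: [0.4396, -0.0107, 0.0274]
tool_rot: [-2.221, -2.222, 0.0]
ft_force: [0.7, 0.3, 1.1]
grip_width: 0.003
grip_force: 0.0
```

Request:
{"api": "send_rows", "payload": {
  "xyz": [
    [0,2,0],
    [0,4,0],
    [0,6,0],
    [0,8,0],
    [0,10,0],
    [0,12,0],
    [0,14,0],
    [0,16,0],
    [0,18,0],
    [0,20,0]
  ],
  "dr": [
    [0,0,0],
    [0,0,0],
    [0,0,0],
    [0,0,0],
    [0,0,0],
    [0,0,0],
    [0,0,0],
    [0,0,0],
    [0,0,0],
    [0,0,0]
  ]
}}

```text
time: 37.12
position: [0.4596, -0.0108, 0.0273]
tool_rot: [-2.221, -2.222, 0.0]
ft_force: [-1.2, -0.1, 0.0]
grip_width: 0.003
grip_force: 0.6
```

Request:
{"api": "send_rows", "payload": {
  "xyz": [
    [0,2,0],
    [0,4,0],
    [0,6,0],
    [0,8,0],
    [0,10,0],
    [0,12,0],
    [0,14,0],
    [0,15,0],
    [0,16,0],
    [0,17,0]
  ],
  "dr": [
    [0,0,0],
    [0,0,0],
    [0,0,0],
    [0,0,0],
    [0,0,0],
    [0,0,0],
    [0,0,0],
    [0,0,0],
    [0,0,0],
    [0,0,0]
  ]
}}

```text
time: 37.95
position: [0.4765, -0.0108, 0.0276]
tool_rot: [-2.221, -2.222, 0.001]
ft_force: [-2.6, -0.4, 1.6]
grip_width: 0.005
grip_force: 1.1
```

Run:
```python
from h import *
s0=get_state(); print(s0["position"],s0["ft_force"])
s=get_image("side")[:,:,::-1]
cv2.imwrite("pics/j.png",crop(s,290,190,450,290,5))
print(proj("side",[(.4976,-.011+.014,.020),(.4976,-.011-.014,.020),(.4606,.003,.020)]))
```

```text
[ 0.47653642 -0.01081105  0.02757586] [-2.58306593 -0.38144612  1.64164199]
[[374.6896157  248.25186124]
 [374.87663577 236.80981557]
 [395.24590691 249.65316942]]
```

View pics/j.png

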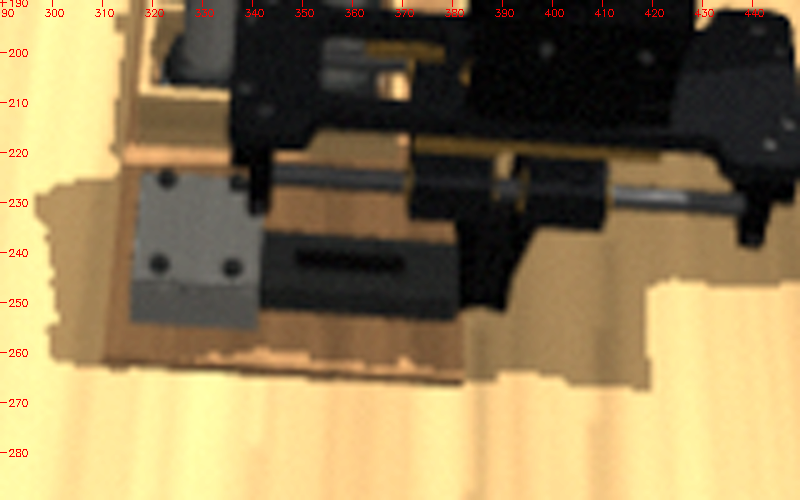

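The strap's tail is at about x=381 px against 374.7 px when home, so about 11 mm remain.

Request:
{"api": "send_rows", "payload": {
  "xyz": [
    [0,1,0],
    [0,2,0],
    [0,3,0],
    [0,4,0],
    [0,5,0],
    [0,6,0],
    [0,7,0],
    [0,8,0],
    [0,9,0],
    [0,9,0]
  ],
  "dr": [
    [0,0,0],
    [0,0,0],
    [0,0,0],
    [0,0,0],
    [0,0,0],
    [0,0,0],
    [0,0,0],
    [0,0,0],
    [0,0,0],
    [0,0,0]
  ]
}}

```text
time: 38.83
position: [0.486, -0.0108, 0.0275]
tool_rot: [2.221, 2.222, 0.001]
ft_force: [-2.5, -0.1, 1.0]
grip_width: 0.004
grip_force: 0.9
```

Request:
{"api": "send_rows", "payload": {
  "xyz": [
    [0,0.3,0],
    [0,0.6,0],
    [0,0.9,0],
    [0,1.2,0],
    [0,1.5,0],
    [0,1.5,0],
    [0,1.5,0],
    [0,1.5,0],
    [0,1.5,0],
    [0,1.5,0]
  ],
  "dr": [
    [0,0,0],
    [0,0,0],
    [0,0,0],
    [0,0,0],
    [0,0,0],
    [0,0,0],
    [0,0,0],
    [0,0,0],
    [0,0,0],
    [0,0,0]
  ]
}}

```text
time: 39.67
position: [0.4873, -0.0108, 0.0275]
tool_rot: [2.221, 2.222, 0.0]
ft_force: [-1.9, -1.2, 0.5]
grip_width: 0.008
grip_force: 1.1
```

Request:
{"api": "send_rows", "payload": {
  "xyz": [
    [0,0.3,0],
    [0,0.6,0],
    [0,0.9,0],
    [0,1.2,0],
    [0,1.5,0],
    [0,1.5,0],
    [0,1.5,0],
    [0,1.5,0],
    [0,1.5,0],
    [0,1.5,0]
  ],
  "dr": [
    [0,0,0],
    [0,0,0],
    [0,0,0],
    [0,0,0],
    [0,0,0],
    [0,0,0],
    [0,0,0],
    [0,0,0],
    [0,0,0],
    [0,0,0]
  ]
}}

```text
time: 40.5
position: [0.4888, -0.0108, 0.0275]
tool_rot: [2.221, 2.222, 0.0]
ft_force: [-1.9, 0.3, 0.2]
grip_width: 0.006
grip_force: 1.0
```

Request:
{"api": "send_rows", "payload": {
  "xyz": [
    [0,0.3,0],
    [0,0.6,0],
    [0,0.9,0],
    [0,1.2,0],
    [0,1.5,0],
    [0,1.5,0],
    [0,1.5,0],
    [0,1.5,0],
    [0,1.5,0],
    [0,1.5,0]
  ],
  "dr": [
    [0,0,0],
    [0,0,0],
    [0,0,0],
    [0,0,0],
    [0,0,0],
    [0,0,0],
    [0,0,0],
    [0,0,0],
    [0,0,0],
    [0,0,0]
  ]
}}

```text
time: 41.33
position: [0.4888, -0.0108, 0.0273]
tool_rot: [-2.22, -2.221, 0.004]
ft_force: [-6.0, -0.7, 4.0]
grip_width: 0.005
grip_force: 3.1
```

Request:
{"api": "send_rows", "payload": {
  "xyz": [
    [0,-2,0],
    [0,-6,0],
    [0,-12,0],
    [0,-18,0],
    [0,-20,-5],
    [0,-20,-20],
    [0,-20,-45],
    [0,-20,-75],
    [0,-20,-105],
    [0,-20,-130]
  ],
  "dr": [
    [0,0,0],
    [0,0,0],
    [0,0,0],
    [0,0,0],
    [0,0,0],
    [0,0,0],
    [0,0,0],
    [0,0,0],
    [0,0,0],
    [0,0,0]
  ]
}}

```text
time: 42.17
position: [0.4705, -0.0106, 0.16]
tool_rot: [2.219, 2.221, 0.002]
ft_force: [0.3, -0.3, -0.2]
grip_width: 0.004
grip_force: 0.0
```

Run:
```python
from h import *
s0=get_state(); print(s0["position"],s0["ft_force"])
s=get_image("side")[:,:,::-1]; cv2.imwrite("pics/k.png",s)
g=cv2.cvtColor(s,cv2.COLOR_BGR2GRAY)
for r in (240,243,246): print(r,g[r,366:386].tolist())
print("crop rows col 360:",g[226:262,360].tolist(),"col 346",g[226:262,346].tolist())
print(proj("side",[(.4976,.003,.020),(.4976,-.025,.020),(.5226,.003,.006),(.5226,-.025,.02),(.5476,.003,.006),(.5476,-.025,.02)]).round(1).tolist())
```

```text
[ 0.47054258 -0.0105772   0.16001095] [ 0.25572165 -0.29347001 -0.2086053 ]
240 [22, 20, 21, 21, 20, 22, 22, 20, 28, 46, 60, 61, 62, 65, 64, 67, 74, 82, 80, 78]
243 [23, 23, 22, 23, 22, 22, 22, 22, 26, 44, 62, 60, 63, 64, 66, 64, 71, 83, 79, 79]
246 [20, 22, 23, 22, 23, 21, 23, 20, 28, 44, 60, 60, 61, 65, 65, 64, 71, 82, 81, 78]
crop rows col 360: [60, 63, 61, 62, 63, 62, 63, 63, 63, 61, 55, 35, 20, 21, 16, 5, 3, 5, 13, 20, 24, 22, 20, 14, 15, 17, 21, 46, 64, 64, 65, 65, 66, 65, 65, 89] col 346 [69, 69, 70, 69, 70, 69, 70, 69, 67, 60, 37, 21, 22, 15, 5, 7, 6, 15, 20, 19, 22, 19, 15, 16, 17, 22, 47, 65, 65, 65, 65, 63, 65, 64, 87, 110]
[[374.7, 248.3], [374.9, 236.8], [360.3, 252.4], [361.3, 235.9], [346.6, 251.4], [347.7, 235.0]]
```

```bash
python3 -c "
from bench import *;print(close_job())"
```

```text
the job is handed in; nothing more can be done
None
```

I handed the job in at about 42 s: all three loose chucks stand upright in their own felt cells, and the strap is flat under the bridge against the stop (it stopped at about 6 N and the camera put it in place), with everything released; the hand-in returned no verdict.

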